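# Set the guarded trim of a sensor simulator

### The arm

A 6-joint arm with a two-finger parallel gripper is mounted at the origin on a cart in front of the work surface, level with it; the furniture and walls round the work are solid. World frame = base frame: x ahead of the robot, y to its left, z up, the work surface at z = 0. Lengths are in m, angles in degrees, forces in N, time in s.
With the tool pointing down it reaches from about 0.4 to 0.825 m from the base axis. Payload 7 kg.
Tool frame: the origin (TCP) lies midway between the tips of the shut fingers; the grasp point (between the pads) lies 19 mm behind it; z points along the fingers, y is the line along which they close (so a half turn about z gives the same grasp; the last joint's range is limited). The gripper opens to 85 mm and grips with 20 to 120 N. Pads are 22 mm wide; open, the fingers measure 114 mm over their backs; the gripper's body (76 mm by 85 mm) begins 54 mm behind the grasp point. The pads swing forward as they close: fully open they stand 13 mm farther back than shut.
Start: joints at [16.507, 20.546, 0.682, 0, -70.136, -16.507], TCP at [0.675, -0, 0.231] pointing down, gripper open.
Joint ranges: [-176.03, 176.03], [-82.01, 121.73], [-58.28, 71.71], [-173.87, 95.51], [-174.79, -0.11], [-173.66, 173.66]. Speed limits (degrees/s): [136.94, 136.94, 172.46, 180, 180, 180].

### API

Orientations are given as [roll, pitch, yaw] about the fixed x, y, z axes, in that order (R = Rz(yaw) Ry(pitch) Rx(roll)).
In Python, from station import readout, eyes, close_job, finder gives the robot as it stands.
- The arm moves only by the tool send_rows, never from a script. Its argument "motion" is a list that holds one entry, the list of rows, each a list of 7 numbers: the shift along the tool's x, y, z in m, then the turn, a rotation vector about the tool's x, y, z in rad, then the closure, from -1 (fully open) to 1 (shut). In form: [[[x, y, z, ax, ay, az, claw], ...]]. A call has 1 to 5 rows; each row shifts and turns the commanded pose from where the row before left it, along the tool's axes as they then stand; what a row does not reach is not made up. A row lasts 1/8 s, in which the tool goes at most 62.5 mm and 10.7 degrees, less where a joint would pass 70% of its speed; a pose out of reach is approached as far as the arm can. A call with a gripper value outside its range is refused whole. The fingers move at their own pace and stop on an object; "force" is the grip in N (left out, the last holds). Time passes only in rows, so rows that do not move let the fingers close. It gives the time, the measured TCP pose, the force, the opening and the grip force at its end, in the units of the state.
- readout.sense(): the state, without advancing time (a new reading comes with each control period).
- eyes.camera(name): name is "scene" or "side" or "wrist"; returns a dict with "img" (400x640x3 uint8, red, green, blue), "z_map" (400x640 float32, m along the optical axis (not along the pixel's ray), 0 where there is no reading), "mtx" (3x3 intrinsics, pixels), "R" (3x3) and "t" (3): a world point X has camera coordinates R X + t. Camera axes: x right, y down, z forward; pixel columns grow to the right and rows downward; lengths in m; the calibration is good to about 2 mm. The wrist camera is an equidistant fisheye: a pixel r from the principal point sees the ray r / f radians off the axis. A picture is of the moment at which its call begins.
- close_job(): hands the job in; it is judged then, once.
Trained networks look in the newest picture that a camera, given by its name, has taken for a name from the list of things; names that differ only in an ending like _2 or _b are one class to them, and where a whole thing is asked for, a point or a joint stands for the part that bears it (a point fixed in the world has none). Each returns a list of dicts, best first, with "confidence" (0 to 1); they miss things now and then, are a little off and sometimes report something else, mostly with a low value. They report only what shows in the picture. A call takes as long as a camera call.
- finder.recognise(camera, label): "location" ([row, column] in pixels, amid what is visible of it).
- finder.pinpoint(camera, label): "location" ([row, column] in pixels: a listed point, or the origin of a listed thing).
The state is a dict: "clock": time; "joints": joint angles; "qvel": joint speeds; "joint_efforts": joint torques, N m; "tool_pos": TCP position; "orientation": TCP orientation; "ft_force": force on the tool from outside, world axes, zero at the start; "moment": the same for the moment, N m; "finger_gap": finger opening in m; "gripper_force": force on a finger pad.
Only numpy, scipy, OpenCV 4.12 (cv2) and the standard library are available. Lean on these libraries where they do the work, as an engineer would, in place of code of your own. Each camera call takes 0.05 s, during which the arm holds its last target. There are 200 camera calls.

### The job

The sensor simulator's trim has to be set before the control unit is tested. Swing its clear guard hood up until the prop arm drops in and holds it, and let go; turn the knob beneath until its pointer meets the brass set marker, and let go of it; then press the prop's thumb pad so that the hood swings fully shut again. Leave the set marker and the other things on the bench where they are.

Things in the scene. Friction and masses are not known exactly. Their poses are not given: they have to be found in the camera images.
- simulator: grey steel bench box, 170 (x) x 152 (y) x 52 mm high, heavy, stands fast. Origin: centre of its underside; x points to its back (away from the operator), y left, z up. On its dark flat panel, 52 mm up: knob and dial under a clear hood (its middle line 12 mm right of the box's), left of the hood the steel prop arm with a black thumb pad. Terminals on the front face are not used.
- hood_tab (a point): grip point on the pull tab of the clear hood (117 x 104 mm, 54 mm high over the panel): a black tongue 20 mm wide (box's y), 8 mm thick, sticking 36 mm out of the hood's front wall; the point is 24 mm out, mid-thickness. Shut: 43 mm over the panel, 140 mm before and 28 mm above the hinge axis. Held by its sides from above it can pivot between the fingers. Axes: the hood's (shut: the box's).
- hood_hinge (a point): point on the hood's hinge axis, which runs along the box's y behind the dial, 15 mm over the panel and 60 mm behind the box's middle. Axes turn with the hood.
- hood (a joint): opening angle of the hood, 0 shut, 1.95 at its stop; it swings up and back. A light spring always closes it, slowed by a damper (some 1.5 N at the tab raise it; let go, it shuts in 2 to 4 s). The prop arm drops in once the hood passes about 1.82 (go to 1.85 to 1.93 to be sure); let go, it then stands at about 1.79, clear of the knob.
- knob_grip (a point): on the axis of the black trim knob, half-way up its grip bar, 32 mm over the panel, 68 mm in front of the hinge axis. The bar is 36 mm long, 13 mm thick and spans 14 to 42 mm over the panel; it lies along the knob's x axis (to the box's back at knob angle 0): pinch it across. Below it a round skirt of 42 mm diameter.
- trim_knob (a joint): angle of the knob, -1.2 to 1.2, 0 with the pointer to the box's back, growing anticlockwise seen from above. It stays where it is left (friction 0.03 N m).
- set_marker (a joint): angle of the small brass set marker, a rider 9 mm wide and 6 mm high on the dial's rail 40 mm from the knob axis, counted like the knob's: the pointer meets it where both angles are equal. The scale lines on the panel are 0.2 rad apart. It is not to be moved.
- pointer_tip (a point): tip of the knob's pointer nose with the white line, on the skirt, 28 mm from the knob axis, 7 mm over the panel.
- marker_tip (a point): tip of the set marker's inward needle, 28 mm from the knob axis, 7 mm over the panel.
- prop_pad (a point): centre of the upper face of the prop's black thumb pad, 22 (x) x 24 (y) mm, 60 mm over the panel, 53 mm in front of the box's middle and 60 mm to its left, beside the hood. Pressing it down lifts the arm off the hood's pin.
- prop (a joint): angle of the steel prop arm, a lever on a bracket 38 mm behind the pad's centre: -0.03 to 0.01 at rest or holding the hood, 0.33 with the pad fully pressed (12 mm down). A spring (2 to 3 N at the pad) returns it. From about 0.12 (5 mm down) it frees the hood; keep it pressed near 1 s, until the hood has swung 0.3 rad or more.
- solder_spool: blue solder spool, 55 x 98 x 28 mm, bystander; origin under its centre.
- iron_pencil: black soldering pencil, 206 mm long, 20 mm thick, bystander; origin under its centre.
- screw_tin: open round metal tin of screws, 58 mm wide, 22 mm high, bystander; origin under its centre.
- flux_pot: brown pot with a black lid, 47 mm wide, 41 mm high, bystander; origin under its centre.

How it is judged (in metres and radians):
On the way, in this order (a step that is already met when the one before it is completed fails the run):
1. the hood stands open on its prop arm, let go (value of joint hood between 1.72 and 1.88 rad and value of joint prop below 0.04 rad and velocity of joint hood between -0.05 and 0.05 rad/s and contact force between each of the arm, the fingers and hood below 0.2 N), for 0.2 s.
2. with the hood propped open, the knob's pointer stands at the set marker and the knob is let go (value of joint hood between 1.72 and 1.88 rad and value of joint prop below 0.04 rad and horizontal distance between pointer_tip and marker_tip below 0.003 m and velocity of joint trim_knob between -0.05 and 0.05 rad/s and contact force between each of the arm, the fingers and trim_knob below 0.2 N), for 0.2 s.
At the end, for the whole second after the job is handed in: The hood is shut (within 0.05 rad) and at rest, the thumb pad is let up, and the knob's pointer tip stands within 3 mm (about 6 degrees) of the set marker's tip (value of joint hood below 0.05 rad and velocity of joint hood between -0.05 and 0.05 rad/s and horizontal distance between pointer_tip and marker_tip below 0.003 m and value of joint prop below 0.04 rad); the robot touches nothing.
It fails at once if the set marker was shifted (4 mm) (distance of marker_tip from where it was at the start of the episode above 0.004 m).
It fails at once if a bystander was shoved more than 25 mm (distance of any of solder_spool, iron_pencil, screw_tin, flux_pot from where it was at the start of the episode above 0.025 m).
It also fails if it takes over 61 s, if anything falls off the work surface, if the arm or the gripper's body presses on something with over 40 N, if the wrist force passes 120 N, or if a joint passes its speed limit or range.

## Working session

There is one attempt and no reset: what is moved stays moved. The work goes in short steps, Python scripts to look and compute and a tool call to move; the robot and the scene stay as the last step left them, time stands still between calls to the robot, and variables do not carry over. Pictures are saved under pics/ and viewed, at most 10 in all, crops included, and the job is handed in when it is done.

Besides the shell and the picture viewer there is one more tool, called as name(argument=value, ...), one argument or row to a line, values as JSON. send_rows: Moves the arm, as the interface text tells. Its arguments: {"type":"object","properties":{"motion":{"type":"array","items":{"type":"array","items":{"type":"array","items":{"type":"number"}}}},"force":{"type":"number"}},"required":["motion"]}

```bash
ls; mkdir -p pics; cat > h.py <<'E'
import numpy as np,cv2
from station import readout,eyes,close_job,finder
def ray(c,rc):
    K=c["mtx"];return np.array([(rc[1]-K[0,2])/K[0,0],(rc[0]-K[1,2])/K[1,1],1.])
def at_z(c,rc,z):
    R,t=c["R"],c["t"];d=R.T@ray(c,rc);o=-R.T@t;return o+d*(z-o[2])/d[2]
def depth(c,rc):
    r,q=int(round(rc[0])),int(round(rc[1]));p=c["z_map"][max(r-2,0):r+3,max(q-2,0):q+3];p=p[p>0]
    return c["R"].T@(ray(c,rc)*np.median(p)-c["t"]) if p.size else None
def tri(obs):
    A=np.zeros((3,3));b=np.zeros(3)
    for c,rc in obs:
        d=c["R"].T@ray(c,rc);d/=np.linalg.norm(d);P=np.eye(3)-np.outer(d,d);o=-c["R"].T@c["t"];A+=P;b+=P@o
    return np.linalg.solve(A,b)
def proj(c,X):
    p=c["R"]@X+c["t"];u=c["mtx"]@p;return u[1]/u[2],u[0]/u[2]
E
cat > a.py <<'E'
from h import *
np.set_printoptions(precision=4,suppress=True)
C={n:eyes.camera(n) for n in("scene","side")}
for n in C: cv2.imwrite(f"pics/{n}0.png",C[n]["img"][...,::-1]); print(n,"cam at",-C[n]["R"].T@C[n]["t"])
for l in "simulator hood_tab hood_hinge knob_grip pointer_tip marker_tip prop_pad solder_spool iron_pencil screw_tin flux_pot".split():
    o=[]
    for n in C:
        r=finder.pinpoint(n,l)
        if r: o.append((C[n],r[0]["location"])); print(l,n,np.round(r[0]["location"],1),round(r[0]["confidence"],2),depth(C[n],r[0]["location"]))
    if len(o)==2: print("   tri",tri(o))
print(readout.sense())
E
python3 a.py
```

```text
pics
scene cam at [ 0.1451 -0.863   0.6234]
side cam at [0.2819 0.4364 0.4505]
simulator scene [248.4 278.8] 0.79 [ 0.4076 -0.3677  0.0769]
simulator side [252.1 367.6] 0.87 [ 0.4257 -0.2346  0.0471]
   tri [ 0.441  -0.3036  0.0059]
hood_tab scene [237.8 241.3] 0.75 [ 0.3564 -0.3133  0.0988]
hood_tab side [218.9 412.4] 0.83 [ 0.3563 -0.3007  0.0988]
   tri [ 0.3576 -0.3092  0.0948]
hood_hinge scene [226.5 304.4] 0.9 [ 0.4684 -0.3754  0.1057]
hood_hinge side [217.2 347.3] 0.71 [ 0.4808 -0.2806  0.0898]
   tri [ 0.4956 -0.3346  0.0625]
pointer_tip side [222.3 383.9] 0.48 [ 0.3999 -0.2381  0.113 ]
prop_pad scene [205.3 240.9] 0.56 [ 0.3997 -0.2388  0.1147]
prop_pad side [220.2 387. ] 0.72 [ 0.3961 -0.2473  0.1136]
   tri [ 0.3968 -0.2422  0.1169]
solder_spool scene [207.5 242.7] 0.76 [ 0.3985 -0.249   0.1155]
solder_spool side [308.8 327.4] 0.97 [ 0.4606 -0.1049  0.0015]
   tri [ 0.4592 -0.1069 -0.0012]
iron_pencil scene [333.9 323.4] 0.71 [ 0.3777 -0.546   0.0178]
iron_pencil side [212.9 411.2] 0.63 [ 0.3835 -0.5247  0.0077]
   tri [ 0.3844 -0.5375  0.0017]
screw_tin scene [228.5 220.6] 0.8 [ 0.3711 -0.1552  0.0073]
flux_pot scene [184.2 351. ] 0.56 [ 0.7254 -0.235   0.0165]
flux_pot side [245.7 223.5] 0.78 [ 0.7224 -0.2035  0.0172]
   tri [ 0.7361 -0.2229  0.0044]
{'clock': 1.2, 'joints': array([ 16.5069,  20.5444,   0.6807,  -0.0007, -70.1371, -16.5055]), 'qvel': array([ 0.0417,  0.0292, -0.0168,  0.0308, -0.0737, -0.0744]), 'joint_efforts': array([ -0.0022, -58.2997,  29.3664,   6.9419,  -0.0006,  -0.    ]), 'tool_pos': array([ 0.675 , -0.    ,  0.2313]), 'orientation': array([179.9991,   0.0004, -89.9988]), 'ft_force': array([-0.2829,  0.7065, -0.2137]), 'moment': array([-0.029 ,  0.0256,  0.0704]), 'gripper_force': 0.0, 'finger_gap': 0.08550653436629452}
```

View pics/scene0.png

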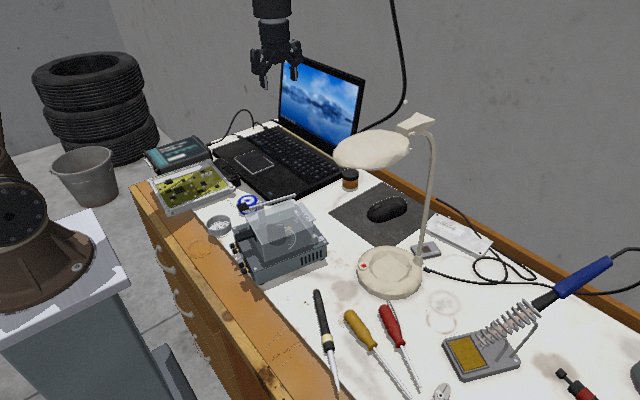

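View pics/side0.png

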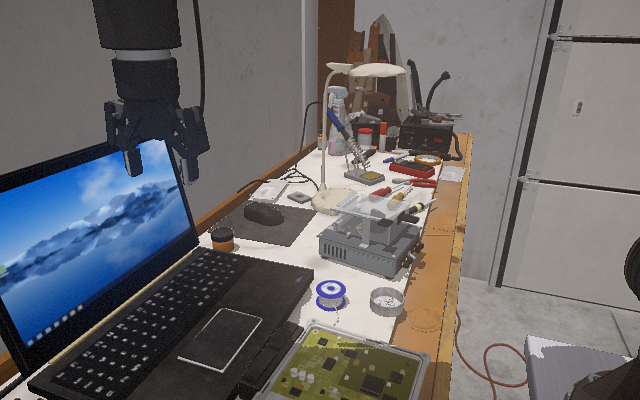

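The scene picture shows the simulator at about (250,280), with the hood shut, the tab to its left front and the prop pad at (206,241). The lamp head is at (150,370), and the spool and tin sit beside the box. The side view agrees. Next I fit the box pose, check the obstacle heights and plan the approach.

```bash
cat >> h.py <<'E'
from scipy.spatial.transform import Rotation as Rn
# box pose
BO=np.array([.4385,-.3115,0]);BY=-10.4
def b2w(p): return BO+Rn.from_euler('z',BY,degrees=True).apply(p)
def plan(wps):
    """wps: list of (pos, Rotation, n, claw); prints rows in tool axes, interpolated between poses (wps[0]=start)"""
    out=[]
    P,Q=wps[0]
    for (p,q,n,c) in wps[1:]:
        w=(P.inv()*0 if 0 else (Q.inv()*q)).as_rotvec()
        P0,Q0=P,Q;P1=np.array(p)
        for i in range(n):
            tgt=P0+(P1-P0)*(i+1)/n; st=Q0*Rn.from_rotvec(w*i/n)
            prev=P0+(P1-P0)*i/n
            out.append(list(np.round(st.inv().apply(tgt-prev),4))+list(np.round(w/n,3))+[c])
        P,Q=P1,q
    for i in range(0,len(out),5): print([[float(v) for v in r] for r in out[i:i+5]])
def cur():
    s=readout.sense();return np.array(s["tool_pos"]),Rn.from_euler('xyz',s["orientation"],degrees=True)
def down(yaw): return Rn.from_euler('xyz',[180,0,yaw],degrees=True)
E
cat > b.py <<'E'
from h import *
np.set_printoptions(precision=2,suppress=True,linewidth=200)
H=np.full((14,16),-1.)
for n in("scene","side"):
    c=eyes.camera(n);z=c["z_map"];v,u=np.nonzero(z>0);d=z[v,u];K=c["mtx"]
    X=(np.c_[(u-K[0,2])/K[0,0]*d,(v-K[1,2])/K[1,1]*d,d]-c["t"])@c["R"]
    i=((X[:,0]-.2)/.05).astype(int);j=((X[:,1]+.65)/.05).astype(int)
    m=(X[:,0]>.2)&(X[:,0]<.9)&(X[:,1]>-.65)&(X[:,1]<.15)&(X[:,2]<.6)
    np.maximum.at(H,(i[m],j[m]),X[m,2])
print("cols y",np.arange(-.65,.15,.05))
for k in range(14): print(round(.2+.05*k,2),H[k])
for n,p in dict(tab=[-.080,-.012,.095],pad=[-.053,.06,.112],knob=[-.008,-.012,.084],hinge=[.06,-.012,.067]).items(): print(n,np.round(b2w(p),4))
P,Q=cur(); t=b2w([-.080,-.012,.095])
plan([(P,Q),(t+[0,0,.16],down(169.6),10,-1)])
E
python3 b.py
```

```text
cols y [-0.65 -0.6  -0.55 -0.5  -0.45 -0.4  -0.35 -0.3  -0.25 -0.2  -0.15 -0.1  -0.05  0.    0.05  0.1 ]
0.2 [-1.   -1.   -1.   -1.   -1.   -1.   -1.   -1.   -1.   -1.   -0.77 -0.12 -0.12 -0.12 -0.77 -0.77]
0.25 [-0.01 -0.01 -0.01 -0.01 -0.01 -0.01 -0.01 -0.01 -0.01 -0.01 -0.01 -0.01  0.03  0.03  0.03  0.03]
0.3 [ 0.02  0.02 -0.    0.    0.    0.06  0.1   0.1   0.03  0.02  0.02  0.    0.03  0.03  0.03  0.03]
0.35 [0.02 0.02 0.02 0.01 0.   0.11 0.11 0.12 0.12 0.02 0.02 0.   0.03 0.03 0.03 0.03]
0.4 [0.02 0.35 0.36 0.35 0.   0.11 0.11 0.12 0.12 0.   0.03 0.01 0.03 0.03 0.03 0.03]
0.45 [0.03 0.36 0.36 0.36 0.   0.11 0.11 0.11 0.05 0.03 0.03 0.03 0.04 0.04 0.04 0.04]
0.5 [0.01 0.36 0.36 0.36 0.05 0.11 0.11 0.11 0.05 0.03 0.03 0.02 0.03 0.04 0.04 0.03]
0.55 [0.   0.03 0.36 0.03 0.02 0.   0.   0.   0.   0.03 0.03 0.03 0.3  0.31 0.03 0.03]
0.6 [0.   0.3  0.36 0.03 0.01 0.01 0.01 0.01 0.   0.03 0.03 0.03 0.47 0.47 0.03 0.03]
0.65 [0.01 0.01 0.01 0.01 0.01 0.04 0.03 0.01 0.   0.03 0.03 0.03 0.46 0.47 0.03 0.03]
0.7 [0.01 0.02 0.02 0.02 0.03 0.04 0.03 0.01 0.05 0.04 0.03 0.03 0.45 0.47 0.03 0.
[... 162 characters left out ...]
.47 0.44 0.42]
0.85 [-1. -1. -1. -1. -1. -1. -1. -1. -1. -1. -1. -1. -1. -1. -1. -1.]
tab [ 0.36 -0.31  0.1 ]
pad [ 0.4  -0.24  0.11]
knob [ 0.43 -0.32  0.08]
hinge [ 0.5  -0.33  0.07]
[[0.0309, 0.0317, -0.0024, 0.0, -0.0, 0.175, -1.0], [0.0359, 0.0259, -0.0024, 0.0, -0.0, 0.175, -1.0], [0.0399, 0.0192, -0.0024, 0.0, -0.0, 0.175, -1.0], [0.0426, 0.012, -0.0024, 0.0, -0.0, 0.175, -1.0], [0.0441, 0.0043, -0.0024, 0.0, -0.0, 0.175, -1.0]]
[[0.0441, -0.0034, -0.0024, 0.0, -0.0, 0.175, -1.0], [0.0429, -0.0111, -0.0024, 0.0, -0.0, 0.175, -1.0], [0.0403, -0.0184, -0.0024, 0.0, -0.0, 0.175, -1.0], [0.0365, -0.0251, -0.0024, 0.0, -0.0, 0.175, -1.0], [0.0315, -0.0311, -0.0024, 0.0, -0.0, 0.175, -1.0]]
```

send_rows(
  motion=[
    [[0.031, 0.032, -0.002, 0, 0, 0.175, -1], [0.036, 0.026, -0.002, 0, 0, 0.175, -1], [0.04, 0.019, -0.002, 0, 0, 0.175, -1], [0.043, 0.012, -0.002, 0, 0, 0.175, -1], [0.044, 0.004, -0.002, 0, 0, 0.175, -1]],
  ],
)

```text
clock: 1.92
tool_pos: [0.5151, -0.1562, 0.2416]
orientation: [-180.0, 0.0, -140.5]
ft_force: [1.3, -0.2, -0.2]
finger_gap: 0.0858
gripper_force: 0.0
```

send_rows(
  motion=[
    [[0.044, -0.003, -0.002, 0, 0, 0.175, -1], [0.043, -0.011, -0.002, 0, 0, 0.175, -1], [0.04, -0.018, -0.002, 0, 0, 0.175, -1], [0.036, -0.025, -0.002, 0, 0, 0.175, -1], [0.031, -0.031, -0.002, 0, 0, 0.175, -1]],
  ],
)

```text
clock: 2.55
tool_pos: [0.3576, -0.3096, 0.2517]
orientation: [-180.0, 0.0, 169.4]
ft_force: [0.9, -0.6, 0.2]
finger_gap: 0.0854
gripper_force: 0.0
```

send_rows(
  motion=[
    [[0, 0, 0, 0, 0, 0, 0], [0, 0, 0, 0, 0, 0, 0]],
  ],
)

```text
clock: 2.8
tool_pos: [0.3587, -0.3089, 0.2515]
orientation: [-180.0, 0.0, 169.8]
ft_force: [-0.4, 0.7, 0.0]
finger_gap: 0.0516
gripper_force: 0.0
```

```bash
cat >> h.py <<'E'
def wproj(c,X):
    p=c["R"]@X+c["t"];r=np.hypot(p[0],p[1]);th=np.arctan2(r,p[2]);K=c["mtx"]
    return K[1,2]+K[1,1]*th*p[1]/r,K[0,2]+K[0,0]*th*p[0]/r
def wray(c,rc):
    K=c["mtx"];x=(rc[1]-K[0,2])/K[0,0];y=(rc[0]-K[1,2])/K[1,1];r=np.hypot(x,y)
    d=np.array([np.sin(r)*x/r,np.sin(r)*y/r,np.cos(r)]);return c["R"].T@d,-c["R"].T@c["t"]
def w_at_z(c,rc,z):
    d,o=wray(c,rc);return o+d*(z-o[2])/d[2]
def w2b(X): return Rn.from_euler('z',-BY,degrees=True).apply(np.asarray(X)-BO)
E
cat > c.py <<'E'
from h import *
import sys
np.set_printoptions(precision=4,suppress=True)
c=eyes.camera("wrist");s=readout.sense();print(s["clock"],s["tool_pos"],s["orientation"],s["joints"],s["finger_gap"],s["ft_force"])
cv2.imwrite(f"pics/w{sys.argv[1]}.png",c["img"][...,::-1])
Z=dict(hood_tab=.095,knob_grip=.084,pointer_tip=.059,marker_tip=.059,prop_pad=.112,hood_hinge=.067)
for l,z in Z.items():
    for r in finder.pinpoint("wrist",l)[:2]:
        X=w_at_z(c,r["location"],z);print(l,np.round(r["location"],1),round(r["confidence"],2),X,"box",w2b(X))
E
python3 c.py 1
```

```text
2.85 [ 0.359  -0.3086  0.2514] [179.9981   0.0182 169.7982] [-16.7913   0.3518 -21.919   -0.0042 -67.7114 -83.4089] 0.04398179238285631 [ 0.1132 -0.1729  0.4167]
hood_tab [179.4 317.4] 0.8 [ 0.3616 -0.3071  0.095 ] box [-0.0764 -0.0096  0.095 ]
prop_pad [209.3 387.4] 0.97 [ 0.3994 -0.2436  0.112 ] box [-0.0507  0.0597  0.112 ]
```

View pics/w1.png

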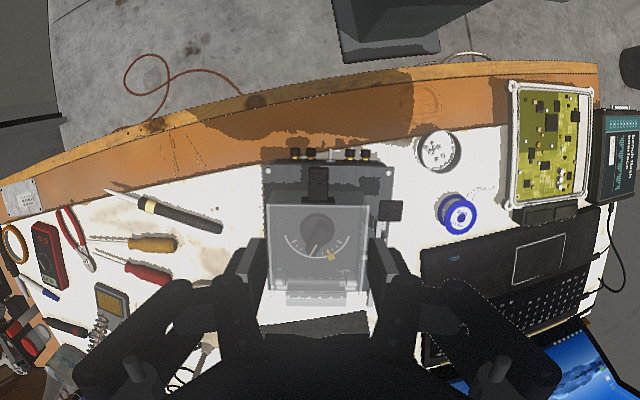

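The wrist view shows the tab at about (183,317). The knob is at (230,318) with its pointer slightly to the right of the box's back direction, and the brass marker is at (255,331). I go down onto the tab.

send_rows(
  motion=[
    [[0, 0, 0.034, 0, 0, 0, 0], [0, 0, 0.034, 0, 0, 0, 0], [0, 0, 0.034, 0, 0, 0, 0], [0, 0, 0.034, 0, 0, 0, 0], [0, 0, 0.035, 0, 0, 0, 0]],
  ],
)

```text
clock: 3.78
tool_pos: [0.359, -0.3087, 0.0794]
orientation: [-180.0, 0.0, 169.8]
ft_force: [0.4, 0.0, 0.2]
finger_gap: 0.0428
gripper_force: 0.0
```

send_rows(
  motion=[
    [[0, 0, 0, 0, 0, 0, 0.8], [0, 0, 0, 0, 0, 0, 1], [0, 0, 0, 0, 0, 0, 1], [0, 0, 0, 0, 0, 0, 1]],
  ],
  force=25,
)

```text
clock: 4.28
tool_pos: [0.3582, -0.3078, 0.0813]
orientation: [179.9, -0.0, 169.7]
ft_force: [-0.8, 6.9, -0.8]
finger_gap: 0.0195
gripper_force: 26.7
```

```bash
python3 - <<'E'
from h import *
s=readout.sense();print(s)
a=np.radians(11.3)+np.linspace(0,1.90,26);r=.1428
x=-r*np.cos(a);z=r*np.sin(a)
rows=np.c_[-np.diff(x),-np.diff(z)]
for i in range(0,25,5): print(np.round(rows[i:i+5],4).tolist())
print(z[-1]-z[0],x[-1]-x[0])
E
```

```text
{'clock': 4.275, 'joints': array([-16.77244164,  10.72552616, -35.55480818,  -0.09900529,
       -43.76649647, -83.44525297]), 'qvel': array([ 0.04863522, -0.14369156, -0.09496927,  0.00780108, -0.01817638,
       -0.06361188]), 'joint_efforts': array([ -2.1104005 , -37.87431479,  24.27714229,   7.33319253,
         1.22878443,   0.08978641]), 'tool_pos': array([ 0.3582345 , -0.30782509,  0.08130376]), 'orientation': array([ 1.79926671e+02, -3.87561430e-02,  1.69710804e+02]), 'ft_force': array([-0.83659842,  6.90523195, -0.76474216]), 'moment': array([ 2.46809676,  0.53130665, -0.10089109]), 'gripper_force': 26.6844642162323, 'finger_gap': 0.01948469336060182}
[[-0.0025, -0.0106], [-0.0033, -0.0103], [-0.0041, -0.01], [-0.0048, -0.0097], [-0.0056, -0.0093]]
[[-0.0063, -0.0089], [-0.0069, -0.0084], [-0.0075, -0.0078], [-0.0081, -0.0072], [-0.0086, -0.0066]]
[[-0.0091, -0.0059], [-0.0095, -0.0052], [-0.0099, -0.0045], [-0.0102, -0.0037], [-0.0105, -0.0029]]
[[-0.0106, -0.0021], [-0.0108, -0.0013], [-0.0108, -0.0005], [-0.0108, 0.0004], [-0.0108, 0.0012]]
[[-0.0107, 0.002], [-0.0105, 0.0028], [-0.0102, 0.0036], [-0.0099, 0.0043], [-0.0096, 0.0051]]
0.09548496916105119 0.21178111083525092
```

send_rows(
  motion=[
    [[-0.0025, 0.001, -0.0106, 0, 0, 0, 1], [-0.0033, 0, -0.0103, 0, 0, 0, 1], [-0.0041, 0, -0.01, 0, 0, 0, 1], [-0.0048, 0, -0.0097, 0, 0, 0, 1], [-0.0056, 0, -0.0093, 0, 0, 0, 1]],
  ],
)

```text
clock: 4.9
tool_pos: [0.3794, -0.3117, 0.1311]
orientation: [-180.0, 0.0, 169.7]
ft_force: [1.2, 0.3, -4.5]
finger_gap: 0.0191
gripper_force: 26.9
```

send_rows(
  motion=[
    [[-0.0063, 0, -0.0089, 0, 0, 0, 1], [-0.0069, 0, -0.0084, 0, 0, 0, 1], [-0.0075, 0, -0.0078, 0, 0, 0, 1], [-0.0081, 0, -0.0072, 0, 0, 0, 1], [-0.0086, 0, -0.0066, 0, 0, 0, 1]],
  ],
)

```text
clock: 5.52
tool_pos: [0.4158, -0.3187, 0.1696]
orientation: [-180.0, -0.0, 169.7]
ft_force: [-1.4, -5.2, -5.5]
finger_gap: 0.0193
gripper_force: 27.1
```

send_rows(
  motion=[
    [[-0.0091, 0, -0.0059, 0, 0, 0, 1], [-0.0095, 0, -0.0052, 0, 0, 0, 1], [-0.0099, 0, -0.0045, 0, 0, 0, 1], [-0.0102, 0, -0.0037, 0, 0, 0, 1], [-0.0105, 0, -0.0029, 0, 0, 0, 1]],
  ],
)

```text
clock: 6.15
tool_pos: [0.4638, -0.328, 0.192]
orientation: [-179.9, -0.1, 169.7]
ft_force: [-4.4, -7.6, -1.4]
finger_gap: 0.0197
gripper_force: 26.9
```

send_rows(
  motion=[
    [[-0.0106, 0, -0.0021, 0, 0, 0, 1], [-0.0108, 0, -0.0013, 0, 0, 0, 1], [-0.0108, 0, -0.0005, 0, 0, 0, 1], [-0.0108, 0, 0.0004, 0, 0, 0, 1], [-0.0108, 0, 0.0012, 0, 0, 0, 1]],
  ],
)

```text
clock: 6.78
tool_pos: [0.5169, -0.3384, 0.1951]
orientation: [-179.8, -0.0, 169.8]
ft_force: [-6.0, -8.0, 2.7]
finger_gap: 0.0192
gripper_force: 27.9
```

send_rows(
  motion=[
    [[-0.0107, 0, 0.002, 0, 0, 0, 1], [-0.0105, 0, 0.0028, 0, 0, 0, 1], [-0.0102, 0, 0.0036, 0, 0, 0, 1], [-0.0099, 0, 0.0043, 0, 0, 0, 1], [-0.0096, 0, 0.0051, 0, 0, 0, 1]],
  ],
)

```text
clock: 7.4
tool_pos: [0.5683, -0.3485, 0.1783]
orientation: [-179.8, 0.2, 169.8]
ft_force: [-2.6, -11.2, 5.7]
finger_gap: 0.0191
gripper_force: 27.9
```

send_rows(
  motion=[
    [[0, 0, 0, 0, 0, 0, 1], [0, 0, 0, 0, 0, 0, 1]],
  ],
)

```text
clock: 7.65
tool_pos: [0.5684, -0.3485, 0.1782]
orientation: [-179.8, 0.2, 169.8]
ft_force: [-1.9, -11.0, 4.7]
finger_gap: 0.0194
gripper_force: 27.8
```

```bash
cat > d.py <<'E'
from h import *
import sys
c={n:eyes.camera(n) for n in("scene","side")}
im=np.hstack([cv2.resize(c["scene"]["img"][120:320,180:380],(400,400)),cv2.resize(c["side"]["img"][120:320,280:480],(400,400))])
cv2.imwrite(f"pics/d{sys.argv[1]}.png",im[...,::-1])
o=[]
for n in c:
    r=finder.pinpoint(n,"hood_tab")
    if r: o.append((c[n],r[0]["location"]));print(n,r[0])
if len(o)==2: X=tri(o);b=w2b(X);print(X,b,"hood angle",np.arctan2(b[2]-.067,.06-b[0])-np.radians(11.3))
P,_=cur();g=w2b(P+[0,0,.015]);print(P,"hood from grip",np.arctan2(g[2]-.067,.06-g[0])-np.radians(11.3),np.hypot(g[2]-.067,.06-g[0]))
E
python3 d.py 1
```

```text
scene {'location': [167.7, 325.5], 'confidence': 0.61}
side {'location': [152.0, 322.4], 'confidence': 0.59}
[ 0.55524281 -0.34216089  0.19699309] [ 0.12035977 -0.00908287  0.19699309] hood angle 1.8082812894537004
[ 0.56823752 -0.34851227  0.17827773] hood from grip 1.9053366047768046 0.1465083732246076
```

View pics/d1.png

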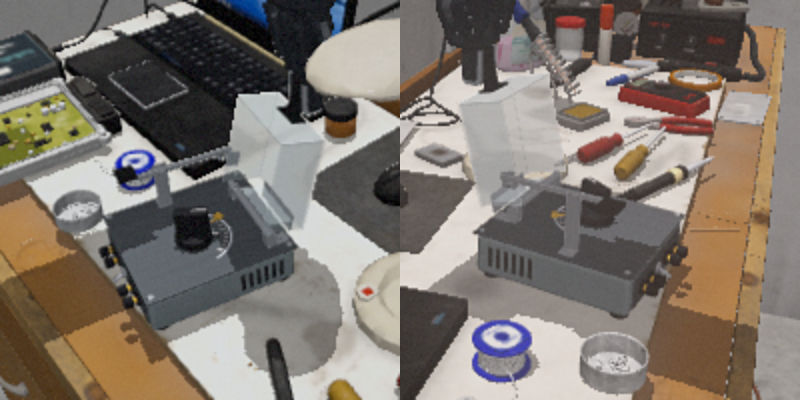

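The picture shows the hood standing open and the prop arm level at about (190,160). I release it and retreat upwards.

send_rows(
  motion=[
    [[0, 0, 0, 0, 0, 0, 0.2], [0, 0, 0, 0, 0, 0, 0], [0, 0, -0.015, 0, 0, 0, 0], [0, 0, -0.03, 0, 0, 0, 0], [0, 0, -0.03, 0, 0, 0, 0]],
  ],
)

```text
clock: 8.48
tool_pos: [0.5673, -0.3453, 0.2527]
orientation: [-180.0, 0.0, 169.8]
ft_force: [1.3, -0.4, 0.9]
finger_gap: 0.043
gripper_force: 0.0
```

```bash
python3 d.py 2; python3 - <<'E'
from h import *
P,Q=cur();k=b2w([-.008,-.012,.084]);print(P,k)
plan([(P,Q),(k+[-.03,.01,.17],down(169.6),5,0)])
E
```

```text
scene {'location': [166.9, 328.7], 'confidence': 0.74}
side {'location': [152.8, 325.5], 'confidence': 0.81}
[ 0.55454878 -0.34916897  0.19739042] [ 0.12094224 -0.0161011   0.19739042] hood angle 1.810789157803199
[ 0.56759894 -0.34538983  0.25240595] hood from grip 1.7233183322232193 0.2133202797845863
[ 0.56759894 -0.34538983  0.25240595] [ 0.4284652 -0.3218587  0.084    ]
[[0.0345, 0.0006, -0.0004, -0.0, 0.0, 0.001, 0.0], [0.0345, 0.0006, -0.0004, -0.0, 0.0, 0.001, 0.0], [0.0345, 0.0005, -0.0004, -0.0, 0.0, 0.001, 0.0], [0.0345, 0.0005, -0.0004, -0.0, 0.0, 0.001, 0.0], [0.0345, 0.0005, -0.0003, -0.0, 0.0, 0.001, 0.0]]
```

send_rows(
  motion=[
    [[0.0345, 0.0005, 0, 0, 0, 0, 0], [0.0345, 0.0005, 0, 0, 0, 0, 0], [0.0345, 0.0005, 0, 0, 0, 0, 0], [0.0345, 0.0005, 0, 0, 0, 0, 0], [0.0345, 0.0005, 0, 0, 0, 0, 0]],
  ],
)

```text
clock: 9.3
tool_pos: [0.3963, -0.3118, 0.2503]
orientation: [180.0, -0.1, 169.7]
ft_force: [-0.2, 0.2, 0.6]
finger_gap: 0.0427
gripper_force: 0.0
```

send_rows(
  motion=[
    [[0, 0, 0, 0, 0, 0, 0], [0, 0, 0, 0, 0, 0, 0]],
  ],
)

```text
clock: 9.55
tool_pos: [0.398, -0.3123, 0.2509]
orientation: [180.0, 0.0, 169.7]
ft_force: [0.2, -0.5, 0.4]
finger_gap: 0.043
gripper_force: 0.0
```

```bash
python3 c.py 2; python3 - <<'E'
import cv2
i=cv2.imread("pics/w2.png");cv2.imwrite("pics/w2c.png",cv2.resize(i[140:290,220:420],(800,600),interpolation=cv2.INTER_CUBIC))
E
```

```text
9.6 [ 0.3982 -0.3124  0.2507] [179.9987  -0.0074 169.7454] [-15.8417   3.7353 -18.4585  -0.0006 -67.8137 -84.4127] 0.042474028525785794 [ 0.4181  0.0859 -0.3054]
knob_grip [205.9 316.6] 0.57 [ 0.4319 -0.317   0.084 ] box [-0.0055 -0.0066  0.084 ]
pointer_tip [216.6 302.8] 0.8 [ 0.4508 -0.3366  0.059 ] box [ 0.0166 -0.0225  0.059 ]
marker_tip [219.6 323.2] 0.43 [ 0.4587 -0.314   0.059 ] box [0.0203 0.0012 0.059 ]
prop_pad [172.9 387.7] 0.8 [ 0.4017 -0.2427  0.112 ] box [-0.0486  0.061   0.112 ]
hood_hinge [252.  314.6] 0.91 [ 0.4948 -0.3307  0.067 ] box [ 0.0588 -0.0088  0.067 ]
hood_hinge [340.8 400.7] 0.48 [ 0.669 -0.234  0.067] box [0.2127 0.1178 0.067 ]
```

View pics/w2c.png

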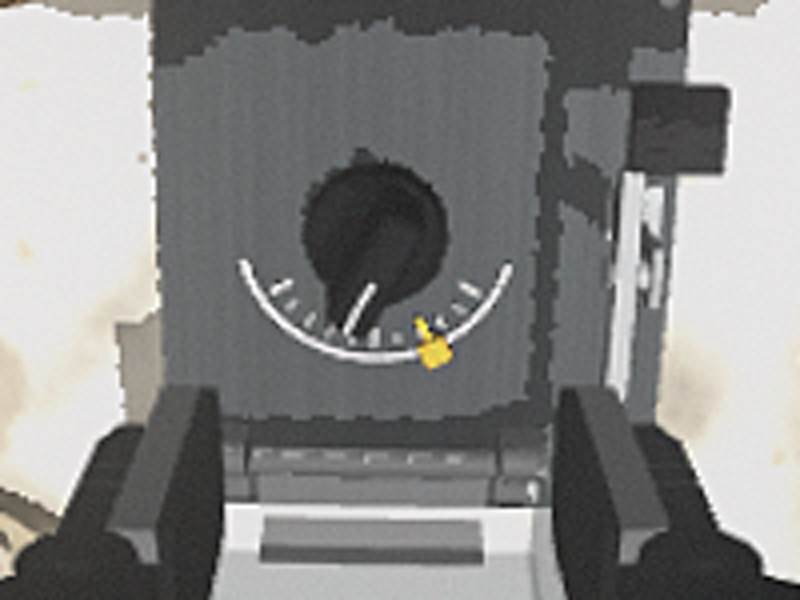

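```bash
cat > e.py <<'E'
from h import *
P=lambda x,y,z:0
import pickle
c=eyes.camera("wrist")
f=lambda col,row,z:w2b(w_at_z(c,(140+row/4,220+col/4),z))*1000
np.set_printoptions(precision=1,suppress=True)
arc=[f(*p,.052)[:2] for p in((243,265),(510,265),(375,358),(290,325),(460,325))]
A=np.array(arc);S=np.linalg.lstsq(np.c_[2*A,np.ones(5)],(A**2).sum(1),rcond=None)[0];ce=S[:2];print("centre",ce,"r",np.sqrt(S[2]+ce@ce),A)
for n,p,z in(("rider",(435,351),.055),("needle",(418,322),.059),("ptr tip",(347,332),.060),("ptr in",(372,287),.060)):
    q=f(*p,z)[:2];d=q-ce;print(n,q,np.hypot(*d),"angle",np.arctan2(d[1],d[0]))
a=f(372,287,.06)-f(347,332,.06);print("line dir",np.arctan2(-a[1],-a[0]))
print("skirt",f(375,235,.06))
E
python3 e.py
```

```text
centre [-6.  -9.6] r 40.74483493998726 [[  6.1 -48.6]
 [  5.9  29.8]
 [ 35.7  -9.9]
 [ 25.  -35.2]
 [ 24.9  15.5]]
rider [32.1  8. ] 41.92436166710313 angle 0.433807470804249
needle [21.1  2.7] 29.76042569457272 angle 0.42733529358811256
ptr tip [ 23.9 -17.9] 31.019454832883014 angle -0.2724482695553153
ptr in [  9.9 -10.6] 15.87175092897425 angle -0.06557832399297894
line dir -0.4799312276548637
skirt [-5.9 -9.8 60. ]
```

The crop shows the marker needle tip at (418,322), which gives about 0.43 rad. The pointer line runs from (372,287) to (347,332), between about -0.3 and -0.5 rad. I go above the knob, turned to match the bar, and take a closer look.

```bash
python3 - <<'E'
from h import *
P,Q=cur();k=b2w([-.0058,-.0097,.15]);print(P,k)
plan([(P,Q),(k,down(169.6-24),5,0)])
E
```

```text
[ 0.39795035 -0.31237285  0.25050318] [ 0.43104425 -0.31999363  0.15      ]
[[-0.0068, -0.0003, 0.0201, -0.0, -0.0, 0.084, 0.0], [-0.0068, 0.0003, 0.0201, -0.0, -0.0, 0.084, 0.0], [-0.0067, 0.0008, 0.0201, -0.0, -0.0, 0.084, 0.0], [-0.0067, 0.0014, 0.0201, -0.0, -0.0, 0.084, 0.0], [-0.0065, 0.0019, 0.0201, -0.0, -0.0, 0.084, 0.0]]
```

send_rows(
  motion=[
    [[-0.007, 0, 0.02, 0, 0, 0.084, 0], [-0.007, 0, 0.02, 0, 0, 0.084, 0], [-0.0065, 0.001, 0.02, 0, 0, 0.084, 0], [-0.0065, 0.001, 0.02, 0, 0, 0.084, 0], [-0.0065, 0.002, 0.02, 0, 0, 0.084, 0]],
  ],
)

```text
clock: 10.58
tool_pos: [0.4311, -0.3201, 0.1501]
orientation: [-180.0, -0.0, 145.5]
ft_force: [-0.4, 0.6, -1.4]
finger_gap: 0.0423
gripper_force: 0.0
```

send_rows(
  motion=[
    [[0, 0, 0, 0, 0, 0, 0], [0, 0, 0, 0, 0, 0, 0]],
  ],
)

```text
clock: 10.82
tool_pos: [0.431, -0.3201, 0.1514]
orientation: [-180.0, 0.0, 145.8]
ft_force: [0.6, 0.4, -0.2]
finger_gap: 0.0427
gripper_force: 0.0
```

```bash
python3 c.py 3; python3 - <<'E'
import cv2,numpy as np
i=cv2.imread("pics/w3.png")[120:320,190:450];i=(255*(i/255.)**.5).astype(np.uint8);cv2.imwrite("pics/w3c.png",cv2.resize(i,(780,600),interpolation=cv2.INTER_CUBIC))
E
```

```text
10.875 [ 0.4311 -0.3202  0.1517] [179.9928   0.0639 145.7618] [ -15.6632   11.4686  -23.158     0.0164  -55.3105 -108.5843] 0.04303838514005622 [-0.0192 -0.0344 -0.4662]
knob_grip [209.6 315.7] 0.92 [ 0.4325 -0.3204  0.084 ] box [-0.0043 -0.0098  0.084 ]
pointer_tip [230.1 310.1] 0.86 [ 0.4524 -0.3397  0.059 ] box [ 0.0188 -0.0252  0.059 ]
marker_tip [217.2 338.4] 0.59 [ 0.456 -0.314  0.059] box [0.0176 0.0007 0.059 ]
marker_tip [314.8 499. ] 0.49 [ 0.6632 -0.2278  0.059 ] box [0.2059 0.1229 0.059 ]
prop_pad [113.3 395.6] 0.95 [ 0.4007 -0.2411  0.112 ] box [-0.0499  0.0624  0.112 ]
hood_hinge [271.1 347.5] 0.84 [ 0.4995 -0.3332  0.067 ] box [ 0.0639 -0.0103  0.067 ]
```

View pics/w3c.png

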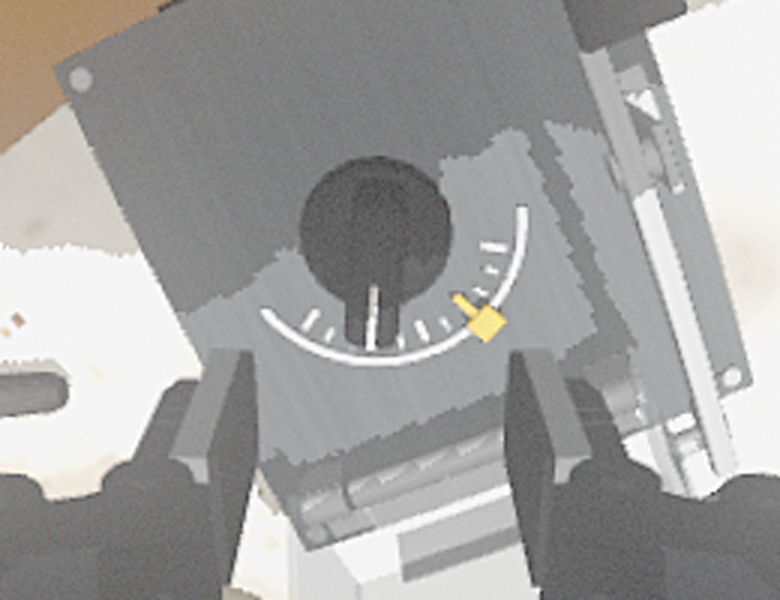

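```bash
cat > e2.py <<'E'
from h import *
np.set_printoptions(precision=1,suppress=True)
c=eyes.camera("wrist")
f=lambda col,row,z:w2b(w_at_z(c,(120+row/3,190+col/3),z))*1000
A=np.array([f(*p,.052)[:2] for p in((265,312),(525,208),(380,362),(320,347),(512,270),(445,344))])
S=np.linalg.lstsq(np.c_[2*A,np.ones(len(A))],(A**2).sum(1),rcond=None)[0];ce=S[:2];print("centre",ce,"r",np.sqrt(S[2]+ce@ce))
for n,p,z in(("rider",(487,323),.056),("needle",(457,298),.059),("ptr tip",(372,346),.059),("ptr in",(374,288),.060)):
    q=f(*p,z)[:2];d=q-ce;print(n,q,np.hypot(*d),"angle %.3f"%np.arctan2(d[1],d[0]))
E
python3 e2.py
```

```text
centre [-5.3 -9.6] r 40.697905518159864
rider [32.3  7.6] 41.3975918479575 angle 0.429
needle [20.6  3. ] 28.829517515874894 angle 0.452
ptr tip [ 24.3 -24.1] 33.010312521478355 angle -0.456
ptr in [  8.3 -16.3] 15.219842661035127 angle -0.461
```

send_rows(
  motion=[
    [[0, 0, 0.016, 0, 0, 0.04, 0], [0, 0, 0.016, 0, 0, 0, 0], [0, 0, 0.016, 0, 0, 0, 0], [0, 0, 0.016, 0, 0, 0, 0], [0, 0, 0.016, 0, 0, 0, 0]],
  ],
)

```text
clock: 11.85
tool_pos: [0.4307, -0.32, 0.0696]
orientation: [-180.0, -0.0, 143.4]
ft_force: [-0.4, -0.4, 0.3]
finger_gap: 0.0429
gripper_force: 0.0
```

send_rows(
  motion=[
    [[0, 0, 0, 0, 0, 0, 1], [0, 0, 0, 0, 0, 0, 1], [0, 0, 0, 0, 0, 0, 1], [0, 0, 0, 0, 0, 0, 1], [0, 0, 0, 0, 0, 0, 1]],
  ],
  force=25,
)

```text
clock: 12.48
tool_pos: [0.4301, -0.3208, 0.0707]
orientation: [-179.9, -0.0, 143.4]
ft_force: [-0.7, -8.0, -8.0]
finger_gap: 0.0121
gripper_force: 29.1
```

send_rows(
  motion=[
    [[0, 0, 0, 0, 0, -0.149, 1], [0, 0, 0, 0, 0, -0.149, 1], [0, 0, 0, 0, 0, -0.149, 1], [0, 0, 0, 0, 0, -0.149, 1], [0, 0, 0, 0, 0, -0.149, 1]],
  ],
)

```text
clock: 13.1
tool_pos: [0.4298, -0.3216, 0.0707]
orientation: [-179.9, -0.1, -173.7]
ft_force: [-1.5, -14.4, -11.0]
finger_gap: 0.0126
gripper_force: 29.0
```

send_rows(
  motion=[
    [[0, 0, 0, 0, 0, -0.15, 1], [0, 0, 0, 0, 0, 0, 1], [0, 0, 0, 0, 0, 0, 1]],
  ],
)

```text
clock: 13.48
tool_pos: [0.4298, -0.3218, 0.0708]
orientation: [-179.9, -0.1, -165.3]
ft_force: [-2.3, -15.4, -11.5]
finger_gap: 0.013
gripper_force: 29.0
```

```bash
python3 c.py 4; python3 - <<'E'
import cv2,numpy as np
i=cv2.imread("pics/w4.png")[140:340,220:420];i=(255*(i/255.)**.5).astype(np.uint8);cv2.imwrite("pics/w4c.png",cv2.resize(i,(600,600),interpolation=cv2.INTER_CUBIC))
E
```

```text
13.525 [ 0.4298 -0.3218  0.0707] [-179.9217   -0.1122 -165.3524] [-15.7993  17.0085 -28.4622   0.1771 -44.5864 -59.6792] 0.01251485788457356 [ -3.2526 -15.2313 -10.5797]
knob_grip [267.1 316.6] 0.79 [ 0.4321 -0.3199  0.084 ] box [-0.0048 -0.0094  0.084 ]
marker_tip [290.7 519.5] 0.18 [ 0.4376 -0.1663  0.059 ] box [-0.0271  0.1427  0.059 ]
prop_pad [266.9 506.9] 0.72 [ 0.3993 -0.2413  0.112 ] box [-0.0512  0.0619  0.112 ]
hood_hinge [286.9 516.1] 0.63 [ 0.4309 -0.1805  0.067 ] box [-0.0311  0.1275  0.067 ]
```

View pics/w4c.png

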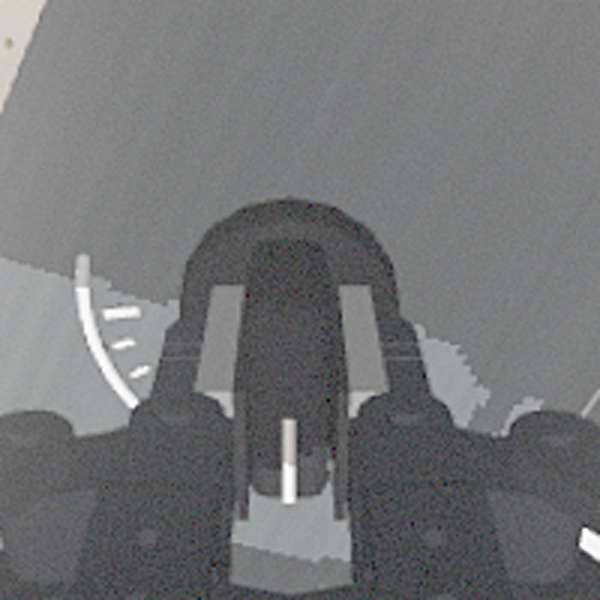

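The crop shows the bar gripped and the pointer nose at (288,500), but the marker can't be seen. I let go and look from above.

send_rows(
  motion=[
    [[0, 0, 0, 0, 0, 0, 0.3], [0, 0, 0, 0, 0, 0, 0], [0, 0, -0.03, 0, 0, 0, 0], [0, 0, -0.03, 0, 0, 0, 0], [0, 0, -0.02, 0, 0, 0, 0]],
  ],
)

```text
clock: 14.45
tool_pos: [0.4316, -0.3199, 0.1528]
orientation: [-179.9, 0.1, -165.3]
ft_force: [-0.0, 0.4, -0.2]
finger_gap: 0.0426
gripper_force: 0.0
```

send_rows(
  motion=[
    [[0, 0, 0, 0, 0, 0, 0], [0, 0, 0, 0, 0, 0, 0]],
  ],
)

```text
clock: 14.7
tool_pos: [0.4307, -0.3196, 0.1506]
orientation: [180.0, 0.0, -165.3]
ft_force: [-0.0, 0.2, -0.2]
finger_gap: 0.0427
gripper_force: 0.0
```

```bash
python3 c.py 5; python3 - <<'E'
import cv2,numpy as np
i=cv2.imread("pics/w5.png")[120:320,190:450];i=(255*(i/255.)**.5).astype(np.uint8);cv2.imwrite("pics/w5c.png",cv2.resize(i,(780,600),interpolation=cv2.INTER_CUBIC))
E
```

```text
14.75 [ 0.4305 -0.3196  0.1502] [ 179.9634   -0.0302 -165.3379] [-15.6454  11.545  -23.264   -0.02   -55.2356 -59.6811] 0.042534362456898255 [-0.3084 -0.3512 -0.5972]
knob_grip [228.3 311.8] 0.72 [ 0.4477 -0.3175  0.084 ] box [ 0.0101 -0.0042  0.084 ]
knob_grip [207.  311.2] 0.59 [ 0.4316 -0.322   0.084 ] box [-0.0049 -0.0116  0.084 ]
pointer_tip [226.5 314.1] 0.58 [ 0.4563 -0.3137  0.059 ] box [0.0179 0.0011 0.059 ]
marker_tip [228.1 310.8] 0.44 [ 0.4584 -0.3159  0.059 ] box [ 0.0204 -0.0008  0.059 ]
prop_pad [208.1 439. ] 0.55 [ 0.4017 -0.2424  0.112 ] box [-0.0486  0.0613  0.112 ]
hood_hinge [264.7 282.9] 0.67 [ 0.494  -0.3311  0.067 ] box [ 0.0581 -0.0093  0.067 ]
```

View pics/w5c.png

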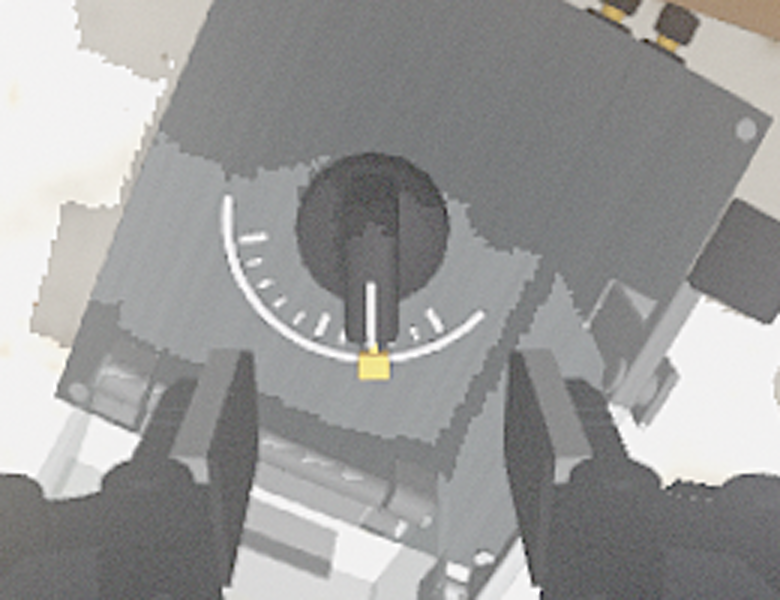

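The knob is set: the pointer line is at (371,345) and the brass rider at (373,366), so they meet. Next is the pad.

```bash
python3 - <<'E'
from h import *
P,Q=cur();k=b2w([-.0525,.063,.15]);print(P,k)
plan([(P,Q),(k,down(-100.4),7,1)])
E
```

```text
[ 0.43062053 -0.31992542  0.15034547] [ 0.3982352  -0.24005774  0.15      ]
[[0.0016, 0.0122, 0.0001, 0.0, -0.0, -0.162, 1.0], [-0.0004, 0.0123, 0.0001, 0.0, -0.0, -0.162, 1.0], [-0.0024, 0.0121, 0.0001, 0.0, -0.0, -0.162, 1.0], [-0.0043, 0.0115, 0.0001, 0.0, -0.0, -0.162, 1.0], [-0.0061, 0.0107, 0.0001, 0.0, -0.0, -0.162, 1.0]]
[[-0.0077, 0.0096, 0.0001, 0.0, -0.0, -0.162, 1.0], [-0.0092, 0.0082, 0.0, 0.0, -0.0, -0.162, 1.0]]
```

send_rows(
  motion=[
    [[0.0015, 0.012, 0, 0, 0, -0.162, 1], [-0.0005, 0.012, 0, 0, 0, -0.162, 1], [-0.0025, 0.012, 0, 0, 0, -0.162, 1], [-0.0045, 0.0115, 0, 0, 0, -0.162, 1], [-0.006, 0.0105, 0, 0, 0, -0.162, 1]],
  ],
)

```text
clock: 15.68
tool_pos: [0.4082, -0.2631, 0.1506]
orientation: [180.0, -0.0, -118.6]
ft_force: [-0.6, 0.0, -0.2]
finger_gap: -0.0
gripper_force: 0.0
```

send_rows(
  motion=[
    [[-0.0075, 0.0095, 0, 0, 0, -0.162, 1], [-0.009, 0.008, 0, 0, 0, -0.162, 1], [0, 0, 0, 0, 0, 0, 1], [0, 0, 0, 0, 0, 0, 1]],
  ],
)

```text
clock: 16.18
tool_pos: [0.3995, -0.2413, 0.1509]
orientation: [-180.0, -0.0, -100.5]
ft_force: [0.2, 0.3, -0.2]
finger_gap: 0.0002
gripper_force: 0.0
```

```bash
python3 c.py 6 | grep -v knob; python3 d.py 6
```

```text
16.225 [ 0.3995 -0.2414  0.1508] [-179.9981   -0.0059 -100.5229] [ -6.872    4.9187 -31.3275   0.0075 -53.7523  -3.6554] -0.00010300705862104648 [-0.1613 -0.0659  0.3862]
hood_tab [119.9 224.2] 0.56 [ 0.4476 -0.3143  0.095 ] box [ 0.0095 -0.0011  0.095 ]
pointer_tip [119.9 225.2] 0.85 [ 0.458  -0.3142  0.059 ] box [0.0197 0.0009 0.059 ]
marker_tip [119.6 225. ] 0.52 [ 0.4581 -0.3144  0.059 ] box [0.0198 0.0006 0.059 ]
prop_pad [219.4 311.3] 0.93 [ 0.4027 -0.2423  0.112 ] box [-0.0477  0.0615  0.112 ]
hood_hinge [108.3 169.6] 0.88 [ 0.499  -0.3344  0.067 ] box [ 0.0636 -0.0116  0.067 ]
scene {'location': [168.6, 325.2], 'confidence': 0.69}
side {'location': [149.8, 325.7], 'confidence': 0.8}
[ 0.54991755 -0.34817646  0.20036027] [ 0.11620793 -0.01596092  0.20036027] hood angle 1.7724546882120251
[ 0.3992263  -0.24114867  0.15079192] hood from grip 0.5285839155471095 0.1488416045423178
```

View pics/d6.png

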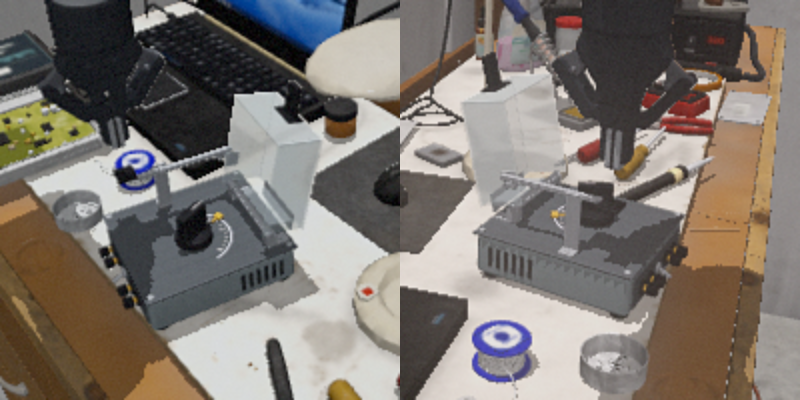

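The hood is still propped and the closed fingers stand above the pad. I press.

send_rows(
  motion=[
    [[0, 0, 0.012, 0, 0, 0, 1], [0, 0, 0.012, 0, 0, 0, 1], [0, 0, 0.012, 0, 0, 0, 1], [0, 0, 0.007, 0, 0, 0, 1], [0, 0, 0.007, 0, 0, 0, 1]],
  ],
)

```text
clock: 17.35
tool_pos: [0.3988, -0.2411, 0.1002]
orientation: [179.9, -0.0, -100.4]
ft_force: [-5.0, 3.5, 19.7]
finger_gap: 0.0002
gripper_force: 10.6
```

send_rows(
  motion=[
    [[0, 0, 0.001, 0, 0, 0, 1], [0, 0, 0, 0, 0, 0, 1], [0, 0, 0, 0, 0, 0, 1], [0, 0, 0, 0, 0, 0, 1], [0, 0, 0, 0, 0, 0, 1]],
  ],
)

```text
clock: 17.98
tool_pos: [0.3989, -0.2411, 0.1005]
orientation: [180.0, -0.0, -100.4]
ft_force: [-5.2, 3.0, 13.8]
finger_gap: -0.0002
gripper_force: 7.2
```

```bash
python3 d.py 7
```

```text
scene {'location': [170.3, 299.1], 'confidence': 0.9}
side {'location': [150.2, 352.6], 'confidence': 0.91}
[ 0.49159602 -0.33609876  0.21203024] [ 0.05666427 -0.01460979  0.21203024] hood angle 1.3505779662543436
[ 0.39890378 -0.24113536  0.10048259] hood from grip 0.21245338564320773 0.12172021139521001
```

Hood has swung over 0.4 rad; lift away.

send_rows(
  motion=[
    [[0, 0, -0.03, 0, 0, 0, 1], [0, 0, -0.05, 0, 0, 0, 1], [0, 0, -0.05, 0, 0, 0, 1], [0, 0, -0.05, 0, 0, 0, 1], [0, 0, -0.03, 0, 0, 0, 1]],
  ],
)

```text
clock: 18.8
tool_pos: [0.4001, -0.2414, 0.3126]
orientation: [-179.8, -0.0, -100.4]
ft_force: [1.2, 0.9, -0.9]
finger_gap: 0.0001
gripper_force: 0.0
```

send_rows(
  motion=[
    [[0, 0, 0, 0, 0, 0, 1], [0, 0, 0, 0, 0, 0, 1], [0, 0, 0, 0, 0, 0, 1], [0, 0, 0, 0, 0, 0, 1], [0, 0, 0, 0, 0, 0, 1]],
  ],
)

```text
clock: 19.42
tool_pos: [0.3992, -0.2411, 0.3094]
orientation: [180.0, -0.0, -100.4]
ft_force: [-0.4, -0.8, -0.3]
finger_gap: -0.0
gripper_force: 0.0
```

send_rows(
  motion=[
    [[0, 0, 0, 0, 0, 0, 1], [0, 0, 0, 0, 0, 0, 1], [0, 0, 0, 0, 0, 0, 1], [0, 0, 0, 0, 0, 0, 1], [0, 0, 0, 0, 0, 0, 1]],
  ],
)

```text
clock: 20.05
tool_pos: [0.3992, -0.2411, 0.3098]
orientation: [-180.0, 0.0, -100.4]
ft_force: [0.3, 0.9, -0.1]
finger_gap: 0.0004
gripper_force: 0.0
```

send_rows(
  motion=[
    [[0, 0, 0, 0, 0, 0, 1], [0, 0, 0, 0, 0, 0, 1], [0, 0, 0, 0, 0, 0, 1], [0, 0, 0, 0, 0, 0, 1], [0, 0, 0, 0, 0, 0, 1]],
  ],
)

```text
clock: 20.68
tool_pos: [0.3992, -0.2411, 0.3098]
orientation: [-180.0, -0.0, -100.4]
ft_force: [-0.3, 0.3, 0.0]
finger_gap: -0.0002
gripper_force: 0.0
```

send_rows(
  motion=[
    [[0, 0, 0, 0, 0, 0, 1], [0, 0, 0, 0, 0, 0, 1], [0, 0, 0, 0, 0, 0, 1], [0, 0, 0, 0, 0, 0, 1], [0, 0, 0, 0, 0, 0, 1]],
  ],
)

```text
clock: 21.3
tool_pos: [0.3992, -0.2411, 0.3098]
orientation: [180.0, 0.0, -100.4]
ft_force: [-0.3, -0.5, 0.8]
finger_gap: -0.0003
gripper_force: 0.0
```

send_rows(
  motion=[
    [[0, 0, 0, 0, 0, 0, 1], [0, 0, 0, 0, 0, 0, 1], [0, 0, 0, 0, 0, 0, 1], [0, 0, 0, 0, 0, 0, 1], [0, 0, 0, 0, 0, 0, 1]],
  ],
)

```text
clock: 21.92
tool_pos: [0.3993, -0.2411, 0.3098]
orientation: [180.0, -0.0, -100.4]
ft_force: [-0.2, -0.0, 0.2]
finger_gap: 0.0002
gripper_force: 0.0
```

```bash
python3 d.py 8; python3 c.py 8
```

```text
scene {'location': [232.9, 240.5], 'confidence': 0.65}
side {'location': [217.7, 413.7], 'confidence': 0.8}
[ 0.35754222 -0.30333517  0.10163833] [-0.08110167 -0.00658374  0.10163833] hood angle 0.04350243831245887
[ 0.39924689 -0.24110768  0.30979332] hood from grip 0.9659571467497557 0.2807997703770025
22.175 [ 0.3992 -0.2411  0.3098] [ 179.9976   -0.0022 -100.3704] [ -6.8451  -2.2393 -16.8391   0.0021 -75.4027  -3.5258] -0.00018098197459202393 [ 0.1733 -1.3664 -0.0437]
hood_tab [103.  339.3] 0.73 [ 0.3609 -0.3067  0.095 ] box [-0.0772 -0.0093  0.095 ]
knob_grip [164.  317.1] 0.22 [ 0.3992 -0.2384  0.084 ] box [-0.0519  0.0648  0.084 ]
prop_pad [165.4 312.8] 0.75 [ 0.4032 -0.2434  0.112 ] box [-0.047   0.0606  0.112 ]
hood_hinge [100.4 227.7] 0.89 [ 0.4956 -0.3375  0.067 ] box [ 0.0609 -0.0153  0.067 ]
hood_hinge [240.4 289.4] 0.67 [ 0.4567 -0.1364  0.067 ] box [-0.0137  0.1755  0.067 ]
```

View pics/d8.png

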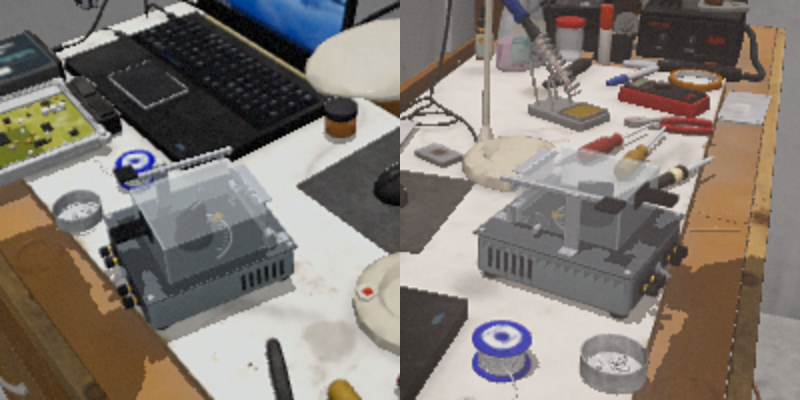

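The picture shows the hood down or nearly so. I wait a little longer and check that it doesn't change before handing in.

send_rows(
  motion=[
    [[0, 0, 0, 0, 0, 0, 1], [0, 0, 0, 0, 0, 0, 1], [0, 0, 0, 0, 0, 0, 1], [0, 0, 0, 0, 0, 0, 1], [0, 0, 0, 0, 0, 0, 1]],
  ],
)

```text
clock: 23.1
tool_pos: [0.3992, -0.2411, 0.3098]
orientation: [-180.0, -0.0, -100.4]
ft_force: [-0.5, 0.0, 0.1]
finger_gap: -0.0
gripper_force: 0.0
```

send_rows(
  motion=[
    [[0, 0, 0, 0, 0, 0, 1], [0, 0, 0, 0, 0, 0, 1], [0, 0, 0, 0, 0, 0, 1], [0, 0, 0, 0, 0, 0, 1], [0, 0, 0, 0, 0, 0, 1]],
  ],
)

```text
clock: 23.72
tool_pos: [0.3992, -0.2411, 0.3098]
orientation: [180.0, -0.0, -100.4]
ft_force: [-0.2, -0.2, -1.0]
finger_gap: 0.0002
gripper_force: 0.0
```

send_rows(
  motion=[
    [[0, 0, 0, 0, 0, 0, 1], [0, 0, 0, 0, 0, 0, 1], [0, 0, 0, 0, 0, 0, 1], [0, 0, 0, 0, 0, 0, 1], [0, 0, 0, 0, 0, 0, 1]],
  ],
)

```text
clock: 24.35
tool_pos: [0.3992, -0.2411, 0.3098]
orientation: [-180.0, -0.0, -100.4]
ft_force: [0.7, 0.5, -0.3]
finger_gap: 0.0
gripper_force: 0.0
```

```bash
python3 d.py 9; python3 - <<'E'
import cv2,numpy as np
a=cv2.imread("pics/d8.png").astype(int);b=cv2.imread("pics/d9.png").astype(int);d0=cv2.imread("pics/scene0.png")[120:320,180:380]
d=np.abs(a-b).max(2);print("8 vs 9 changed px",(d>50).sum())
r=cv2.resize(d0,(400,400)).astype(int);e=np.abs(r-b[:,:400]).max(2)>60;print("start vs now, hood region",e[150:300,100:300].sum())
E
```

```text
scene {'location': [203.3, 241.8], 'confidence': 0.64}
side {'location': [218.2, 412.7], 'confidence': 0.57}
[ 0.37241158 -0.25982317  0.1289287 ] [-0.07433134  0.03889763  0.1289287 ] hood angle 0.23475353515060363
[ 0.39925851 -0.24109932  0.30980791] hood from grip 0.9660101821545298 0.2808092373020812
8 vs 9 changed px 0
start vs now, hood region 128
```

```bash
python3 -c "
from station import close_job
print(close_job())"
```

```text
the job is handed in; nothing more can be done
None
```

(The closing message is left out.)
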